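# Knock the filter disc out of the swing-over cup

## Robot

A 6-joint arm with a two-finger parallel gripper is mounted at the origin on the work surface. World frame = base frame: x ahead of the robot, y to its left, z up, the work surface at z = 0. Lengths are in m, angles in rad, forces in N, time in s.
With the tool pointing down it reaches from about 0.275 to 0.975 m from the base axis. Payload 8.4 kg.
Tool frame: the origin (TCP) lies midway between the tips of the shut fingers; the grasp point (between the pads) lies 19 mm behind it (manip.grip_depth is the distance from the TCP to the grasp point, in m); x points along the fingers, z is the direction in which the jaws open and shut, and the axes are right-handed (so a half turn about x gives the same grasp; the last joint's range is limited). The gripper opens to 92 mm and grips with 3 to 60 N. Pads are 20 mm wide; open, the fingers measure 128 mm over their backs; the gripper's body (75 mm by 189 mm) begins 69 mm behind the grasp point.
Start: joints at [1.129, 0.353, 1.633, -0, 1.155, -0.002], TCP at [0.266, 0.566, 0.215] pointing down, gripper open.
Joint ranges: [-2.63, 2.63], [-0.92, 2.1], [0.06, 2.66], [-1.3, 4.44], [0, 2.69], [-3.02, 3.02]. Speed limits (rad/s): [2.22, 2.22, 2.79, 3.14, 3.14, 3.14].

## Interface

Orientations are given as a unit quaternion [x, y, z, w].
In Python, from cell import manip gives the robot as it stands.
- The arm moves only by the tool servo_tool, never from a script. Its arguments are lists of equal length, an entry for each row: "dp": the shift along the world's x, y, z in m, a list of three; "twist": the turn about the world's z in rad; "fingers": the opening, from 0 (shut) to 1 (fully open). In form: {"dp": [[x, y, z], ...], "twist": [twist, ...], "fingers": [fingers, ...]}. A call has 1 to 10 rows; each row is the pose to reach, as a shift and turn from the pose measured when the call began; what a row does not reach only later rows make up. A row lasts 1/12 s, in which the tool goes at most 41.7 mm and 7.16 degrees, less where a joint would pass 70% of its speed; a pose out of reach is approached as far as the arm can. A call with a gripper value outside its range is refused whole. The fingers move at their own pace and stop on an object; the grip force is fixed at half the most. Time passes only in rows, so rows that repeat a pose let the fingers close. It gives the time, the measured TCP pose, the force and the opening at its end, in the units of the state.
- manip.read_state(): the state, without advancing time (a new reading comes with each control period).
- manip.grab_frame(name): name is "scene" or "side" or "wrist"; returns (picture, depth): 384x512x3 uint8, blue, green, red; 384x512 float32, m along the optical axis (not along the pixel's ray), 0 where there is no reading.
- manip.camera_params(name): a dict with "fx", "fy", "cx", "cy" (pixels), "extrinsics" (4x4, takes a point from camera to world coordinates); the wrist camera has in their place "hand_eye" (4x4, takes a point from camera to tool coordinates, whose origin is the TCP and whose axes are the tool frame's). Camera axes: x right, y down, z forward; pixel columns grow to the right and rows downward; lengths in m; the calibration is good to about 2 mm. A picture is of the moment at which its call begins: read the wrist's pose just before it. camera_params takes no time and is no camera call.
- manip.hand_in(): hands the job in, once; it reports no verdict.
The state is a dict: "time": time; "joint_pos": joint angles; "dq": joint speeds; "effort": joint torques, N m; "ee_pos": TCP position; "ee_rot": TCP orientation; "wrist_force": force on the tool from outside, world axes, zero at the start; "torque": the same for the moment, N m; "grip_width": finger opening in m.
Only numpy, scipy, OpenCV 4.12 (cv2) and the standard library are available. Lean on these libraries where they do the work, as an engineer would, in place of code of your own. Each camera call takes 0.05 s, during which the arm holds its last target. There are 200 camera calls.

## Task

One of the two swing-over filter cups has a white perforated filter disc stuck in it. Swing that cup right over by its side handle so that it lies fully mouth down above its own steel tray and let go, then tap its rubber base from above until the disc drops into that tray. Leave the cup turned over, and do not swing the other, empty cup.

Things in the scene. Friction and masses are not known exactly. Their poses are not given: they have to be found in the camera images.
- stand: Fixed grey stand of the cup with the disc: plate 285 x 150 mm, hinge in the middle, cup on one side, steel tray on the other. Origin: on the bench under the hinge axis, mid-width; x points to the tray, y along the hinge axis (60 mm up), z up. Tray: 140 (x) x 150 mm, centre x +82, y 0, floor 9 mm, rim 26 mm up. Cup axis: starts at x -75, y 0; turned over, x +75, y 0.
- cup_handle (a point): Grip centre of the cup's side handle: bare metal sleeve, diameter 14, length 56 mm, free to spin on a rod along stand y. Fixed to the cup: starts at stand x -75, y +75, z 60 mm and goes on a half circle of radius 75 mm about the hinge, up and over, stop to stop, to x +75, y +75, z 60. The cup is light and falls to either stop. Axes turn with the cup: as the stand's at first; z points to its mouth.
- disc_center (a point): Centre of the disc: white ceramic, 48 x 8 mm, small holes, z its axis. It lies in the cream cup (62 mm wide, 38 deep), held by four rubber lips. Cup turned over: its black rubber base is on top, a flat face 40 mm wide, 88 mm above the bench. It springs in 8 mm (1.5 to 4 N, then a hard stop); pushed in 5 mm or more, it spreads the lips and the disc falls out.
- spare_cup (a joint): Swing angle (rad) of the other cup, on an identical stand: empty, black rubber bottom visible inside, a loose disc already lying in its tray. 0 upright as at the start, 3.14 turned over. Not to be swung.
Mind the look-alikes: they are no part of the job. What is shaped like the part that bears disc_center but brown or green is not meant.

How it is judged:
By the outcome, as a careful person would: the job done as asked, in the order asked, and still so for the second after the job is handed in, with the robot touching nothing.
It also fails if it takes over 46 s, if anything falls off the work surface, if the arm or the gripper's body presses on something with over 40 N, if the wrist force passes 120 N, or if a joint passes its speed limit or range.

## Working session

There is one attempt and no reset: what is moved stays moved. The work goes in short steps, Python scripts to look and compute and a tool call to move; the robot and the scene stay as the last step left them, time stands still between calls to the robot, and variables do not carry over. Pictures are saved under pics/ and viewed, about 8 in all and at most 12, crops included, and the job is handed in when it is done.

Besides the shell and the picture viewer there is one more tool, called after ">>>" in YAML: its name, and indented under it one key for each argument. servo_tool: Moves the arm, as the interface text tells. Its arguments: {"type":"object","properties":{"dp":{"type":"array"},"twist":{"type":"array"},"fingers":{"type":"array"}},"required":["dp","twist","fingers"]}

```bash
mkdir -p pics
cat > h.py <<'E'
import numpy as np, cv2
from cell import manip
from scipy.spatial.transform import Rotation as R
def grab(n):
    s=manip.read_state(); im,d=manip.grab_frame(n); p=manip.camera_params(n)
    if n=="wrist":
        T=np.eye(4);T[:3,:3]=R.from_quat(s["ee_rot"]).as_matrix();T[:3,3]=s["ee_pos"];T=T@np.array(p["hand_eye"])
    else: T=np.array(p["extrinsics"])
    v,u=np.mgrid[:384,:512]
    P=np.stack([(u-p["cx"])/p["fx"]*d,(v-p["cy"])/p["fy"]*d,d],-1)@T[:3,:3].T+T[:3,3]
    P[d==0]=np.nan
    np.savez(f"/tmp/{n}.npz",im=im,P=P)
    return im,P,T
E
python3 - <<'E'
from h import *
print(manip.read_state()); print(manip.grip_depth)
a=grab("scene");b=grab("side")
print(a[2],b[2])
cv2.imwrite("pics/scene.png",cv2.resize(a[0],(800,600)));cv2.imwrite("pics/side.png",cv2.resize(b[0],(800,600)))
E
```

```text
{'time': 0.0, 'joint_pos': array([ 1.12859033e+00,  3.53636275e-01,  1.63412457e+00, -1.44053768e-05,
        1.15522523e+00, -2.40257577e-03]), 'dq': array([-1.45669907e-03,  5.06307208e-05, -1.63931430e-03, -5.94643431e-04,
       -4.32928360e-04,  9.34623529e-04]), 'effort': array([ 1.40297534e-04, -5.93822587e+01, -3.34217691e+01,  6.95673935e-02,
        2.31794093e-02, -1.66354325e-04]), 'ee_pos': array([0.26589206, 0.565066  , 0.21387521]), 'ee_rot': array([-0.37916116,  0.59743915,  0.37862733,  0.59661095]), 'wrist_force': array([ 0.25678477, -0.0595622 ,  0.01367174]), 'torque': array([ 0.08388649, -0.01383751,  0.02156542]), 'grip_width': 0.0917526050636036}
0.0187
[[ 0.89778229  0.35907348 -0.25505526  0.66052762]
 [ 0.44021186 -0.75016533  0.49342223 -0.43244094]
 [-0.01415877 -0.55526409 -0.83155356  0.75108434]
 [ 0.          0.          0.          1.        ]] [[ 0.95744881 -0.16475841  0.23695242  0.18666163]
 [-0.28858991 -0.53869736  0.79153081 -0.85883798]
 [-0.00276572 -0.82623231 -0.56332276  0.66752022]
 [ 0.          0.          0.          1.        ]]
```

View pics/scene.png

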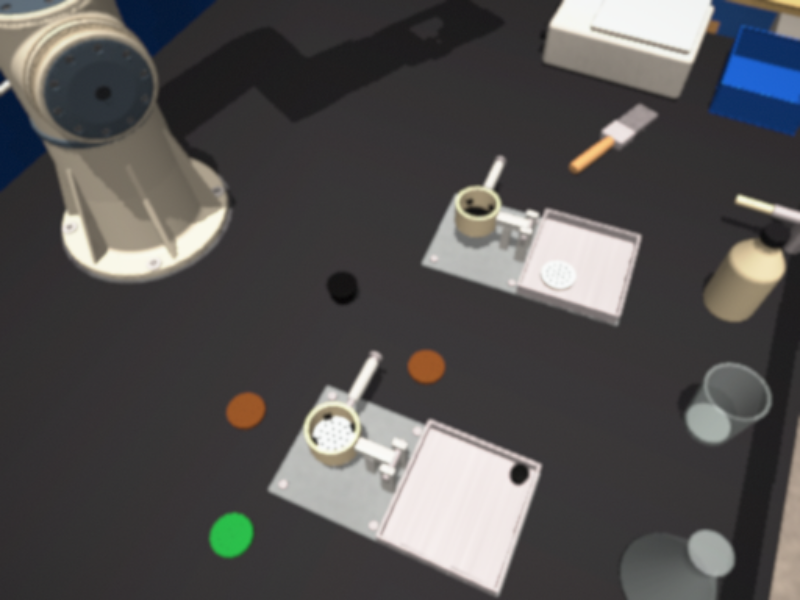

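View pics/side.png

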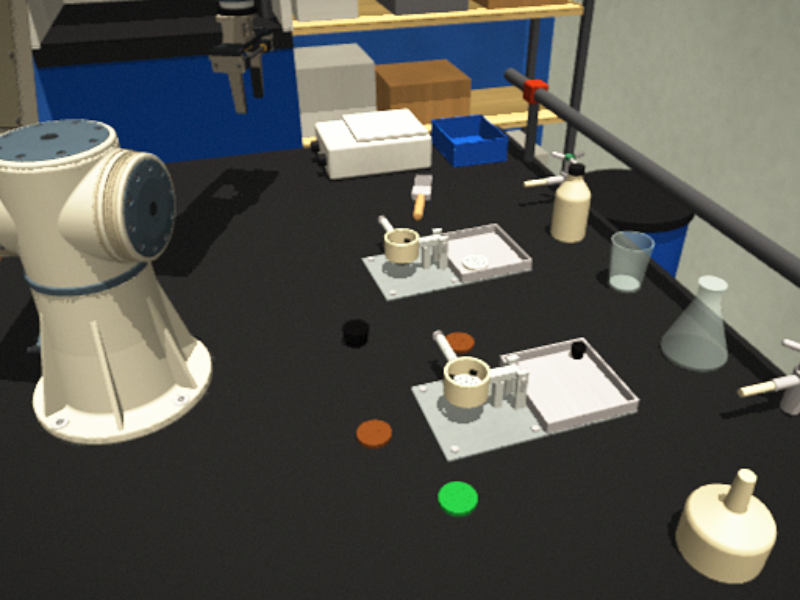

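The nearer cup (scene px ~(333,433) of 800x600) holds the white disc. Its handle runs up to (375,358) and its tray is to the right, with a black stopper at (519,473). The far cup is empty and has a loose disc in its tray.

Run:
```python
from h import *
for n,pts in {"scene":dict(disc=(333,433),h_end=(374,360),h_mid=(366,378),h_in=(355,398),trayTL=(430,424),trayTR=(540,465),trayBR=(500,590),trayBL=(380,538),plBL=(271,489),plTL=(328,388),stopper=(519,472)),
 "side":dict(disc=(466,381),h_end=(437,338),h_mid=(445,348),h_in=(452,358),trayTL=(503,352),trayTR=(583,343),trayBR=(634,402),stopper=(578,350),plBL=(450,452),plTL=(415,388))}.items():
    P=np.load(f"/tmp/{n}.npz")["P"]
    for k,(u,v) in pts.items():
        u=int(u*.64);v=int(v*.64)
        print(n,k,np.round(np.nanmedian(P[v-1:v+2,u-1:u+2].reshape(-1,3),0),4))
im=[np.load(f"/tmp/{n}.npz")["im"] for n in("scene","side")]
c=[cv2.resize(im[0][210:384,160:360],(800,600)[:2]),cv2.resize(im[1][200:300,255:415],(800,500))]
# tray rim / handle segmentation by height near the stand
for n in("scene","side"):
    P=np.load(f"/tmp/{n}.npz")["P"].reshape(-1,3); np.save(f"/tmp/{n}P.npy",P)
cv2.imwrite("pics/crop.png",c[0])
```

```text
scene disc [ 0.4528 -0.2062  0.0528]
scene h_end [ 0.4537 -0.1062  0.0643]
scene h_mid [ 0.4566 -0.1309  0.0643]
scene h_in [ 0.4575 -0.16    0.0646]
scene trayTL [ 0.5427 -0.1342  0.0217]
scene trayTR [ 6.785e-01 -1.170e-01 -5.000e-04]
scene trayBR [ 6.879e-01 -2.675e-01 -4.000e-04]
scene trayBL [ 0.5497 -0.2805  0.0242]
scene plBL [ 0.4069 -0.2825  0.0058]
scene plTL [ 0.4016 -0.1408  0.0053]
scene stopper [ 0.6607 -0.1487  0.0302]
side disc [ 0.4598 -0.1989  0.055 ]
side h_end [ 0.4487 -0.1011  0.0608]
side h_mid [ 0.4508 -0.1317  0.0664]
side h_in [ 0.4518 -0.161   0.0681]
side trayTL [ 0.5604 -0.0933  0.0018]
side trayTR [ 0.6716 -0.1424  0.0318]
side trayBR [ 0.6766 -0.2759  0.0253]
side stopper [ 0.6563 -0.1533  0.0278]
side plBL [ 0.4121 -0.274   0.0072]
side plTL [ 0.404  -0.1404  0.0076]
```

View pics/crop.png

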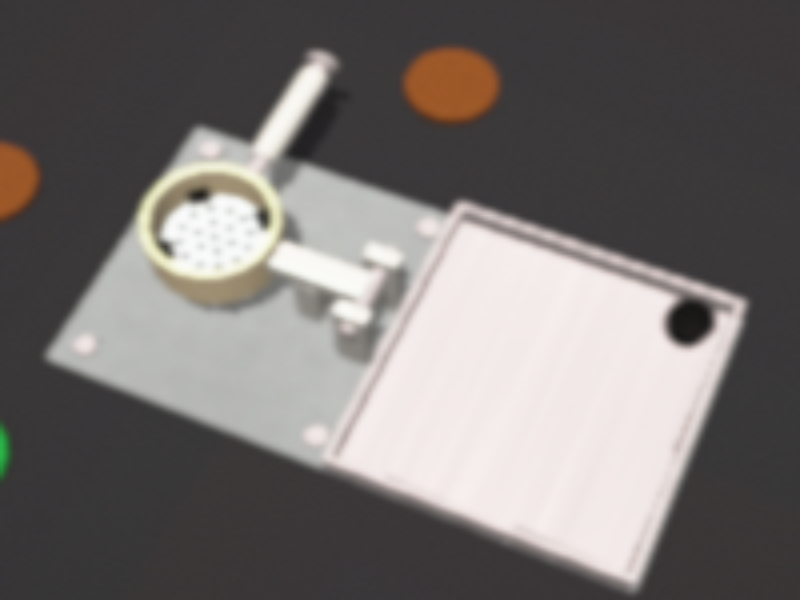

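Run:
```python
from h import *
for n in("scene","side"):
    D=np.load(f"/tmp/{n}.npz");P=D["P"];im=D["im"].astype(int)
    m=(P[...,2]>.003)&(P[...,2]<.035)&(np.abs(P[...,0]-.54)<.2)&(np.abs(P[...,1]+.2)<.11)&(im.sum(-1)>200)&(im.max(-1)-im.min(-1)<45)
    k,l,st,_=cv2.connectedComponentsWithStats(m.astype(np.uint8));i=1+np.argmax(st[1:,4])
    q=P[l==i][:,:2].astype(np.float32); (c,s,a)=cv2.minAreaRect(q*1000); print(n,len(q),c,s,a)
    # handle
    h=(P[...,2]>.05)&(P[...,2]<.08)&(np.abs(P[...,0]-.455)<.03)&(P[...,1]>-.155)&(P[...,1]<-.09)
    h=P[h];print("handle",len(h),h.mean(0),np.polyfit(h[:,1],h[:,0],1)[0],h[:,1].min(),h[:,1].max(),np.percentile(h[:,2],95))
    r=(P[...,2]>.068)&(P[...,2]<.09)&(np.abs(P[...,0]-.455)<.05)&(np.abs(P[...,1]+.2)<.037)
    r=P[r];print("rim",len(r),r.min(0),r.max(0))
```

```text
scene 10736 (542.0938110351562, -204.91030883789062) (284.8240966796875, 153.52828979492188) 1.8798781633377075
handle 211 [ 0.45321378 -0.12619619  0.0645084 ] -0.0384388891502091 -0.154820114378096 -0.09761571144160286 0.06754561403136589
rim 353 [ 0.42407984 -0.23692105  0.06800329] [ 0.50364118 -0.17903172  0.08311545]
side 5585 (552.249755859375, -192.49771118164062) (302.519775390625, 182.937255859375) 1.4387894868850708
handle 116 [ 0.45240452 -0.12511398  0.06579898] -0.02657498878538298 -0.1545650378373542 -0.09565818323692976 0.06902991628570299
rim 326 [ 0.42547166 -0.23699685  0.06810237] [ 0.5042298  -0.17795462  0.08402941]
```

Run:
```python
from h import *
s=manip.read_state();M=R.from_quat(s["ee_rot"]).as_matrix();print(M.round(3),s["ee_pos"],np.arctan2(M[1,2],M[0,2]),np.arctan2(M[1,1],M[0,1]))
```

```text
[[-0.    -0.905  0.426]
 [-0.001  0.426  0.905]
 [-1.    -0.    -0.001]] [0.26591931 0.56513366 0.21395794] 1.131036592220846 2.7018329398704584
```

>>> servo_tool:
  dp:
    - [0.188, -0.696, 0]
    - [0.188, -0.696, 0]
    - [0.188, -0.696, 0]
    - [0.188, -0.696, 0]
    - [0.188, -0.696, 0]
    - [0.188, -0.696, 0]
    - [0.188, -0.696, 0]
    - [0.188, -0.696, 0]
    - [0.188, -0.696, 0]
    - [0.188, -0.696, 0]
  twist: [-1.098, -1.098, -1.098, -1.098, -1.098, -1.098, -1.098, -1.098, -1.098, -1.098]
  fingers: [0.6, 0.6, 0.6, 0.6, 0.6, 0.6, 0.6, 0.6, 0.6, 0.6]

```text
time: 0.93
ee_pos: [0.3744, 0.1613, 0.2142]
ee_rot: [-0.01, 0.707, 0.01, 0.707]
wrist_force: [1.6, 1.5, -0.4]
grip_width: 0.0552
```

>>> servo_tool:
  dp:
    - [0.079, -0.292, 0]
    - [0.079, -0.292, 0]
    - [0.079, -0.292, 0]
    - [0.079, -0.292, 0]
    - [0.079, -0.292, 0]
    - [0.079, -0.292, 0]
    - [0.079, -0.292, 0]
    - [0.079, -0.292, -0.04]
    - [0.079, -0.292, -0.06]
    - [0.079, -0.292, -0.06]
  twist: [0.005, 0.005, 0.005, 0.005, 0.005, 0.005, 0.005, 0.005, 0.005, 0.005]
  fingers: [0.6, 0.6, 0.6, 0.6, 0.6, 0.6, 0.6, 0.6, 0.6, 0.6]

```text
time: 1.77
ee_pos: [0.4505, -0.131, 0.1504]
ee_rot: [-0.01, 0.71, 0.011, 0.704]
wrist_force: [-1.2, 0.6, -0.1]
grip_width: 0.0549
```

Run:
```python
from h import *
s=manip.read_state();print(s["ee_pos"],s["ee_rot"],s["joint_pos"])
im,P,T=grab("wrist");cv2.imwrite("pics/w1.png",im)
h=(P[...,2]>.055)&(P[...,2]<.08)&(np.abs(P[...,0]-.455)<.03)&(P[...,1]>-.16)&(P[...,1]<-.09)
v,u=np.where(h);h=P[h];print(len(h),np.median(h,0),h.min(0),h.max(0),u.mean(),v.mean(),np.polyfit(h[:,1],h[:,0],1))
```

```text
[ 0.45046438 -0.13099477  0.15037431] [-0.00977232  0.70978017  0.01126695  0.70426534] [-2.85968161e-01  1.94836828e-01  2.01450630e+00 -3.61890223e-04
  9.40324779e-01 -3.15508998e-01]
824 [ 0.45165241 -0.12633469  0.06630379] [ 0.44315185 -0.15999875  0.05512826] [ 0.45937269 -0.0966847   0.06926262] 257.6978155339806 191.60315533980582 [-0.04104578  0.44646294]
```

View pics/w1.png

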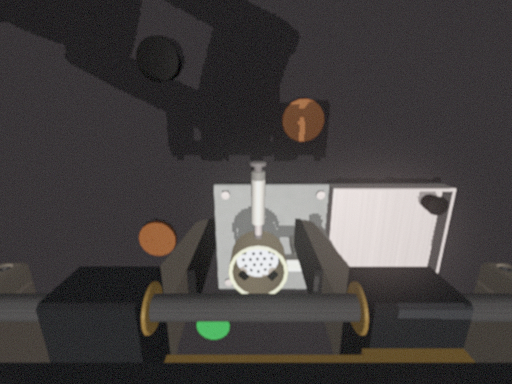

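The wrist picture shows the sleeve at px (258,195), centred between the fingers, with the disc cup at (258,263). I'll descend and grip.

>>> servo_tool:
  dp:
    - [0.002, 0, -0.04]
    - [0.002, 0, -0.075]
    - [0.002, 0, -0.1]
    - [0.002, 0, -0.109]
    - [0.002, 0, -0.109]
    - [0.002, 0, -0.109]
    - [0.002, 0, -0.109]
    - [0.002, 0, -0.109]
    - [0.002, 0, -0.109]
    - [0.002, 0, -0.109]
  twist: [0, 0, 0, 0, 0, 0, 0, 0, 0, 0]
  fingers: [0.6, 0.6, 0.6, 0.6, 0.6, 0.6, 0, 0, 0, 0]

```text
time: 2.65
ee_pos: [0.4541, -0.1308, 0.0444]
ee_rot: [-0.011, 0.709, 0.011, 0.706]
wrist_force: [0.3, -0.6, -0.6]
grip_width: 0.0308
```

>>> servo_tool:
  dp:
    - [0, 0, 0]
    - [0, 0, 0]
    - [0, 0, 0]
    - [0, 0, 0]
  twist: [0, 0, 0, 0]
  fingers: [0, 0, 0, 0]

```text
time: 2.98
ee_pos: [0.4532, -0.1308, 0.0444]
ee_rot: [-0.011, 0.709, 0.011, 0.705]
wrist_force: [-3.8, -1.5, 5.8]
grip_width: 0.0132
```

>>> servo_tool:
  dp:
    - [0.001, 0, 0.0117]
    - [0.0037, 0, 0.0232]
    - [0.0082, 0, 0.034]
    - [0.0143, 0.0005, 0.0441]
    - [0.022, 0.0007, 0.053]
    - [0.031, 0.001, 0.0607]
    - [0.041, 0.0014, 0.0668]
    - [0.0518, 0.0017, 0.0713]
    - [0.0633, 0.0021, 0.0741]
    - [0.075, 0.0025, 0.075]
  twist: [0, 0, 0, 0, 0, 0, 0, 0, 0, 0]
  fingers: [0, 0, 0, 0, 0, 0, 0, 0, 0, 0]

```text
time: 3.82
ee_pos: [0.5295, -0.1282, 0.1197]
ee_rot: [-0.011, 0.709, 0.011, 0.705]
wrist_force: [-0.8, -2.1, -3.8]
grip_width: 0.0131
```

>>> servo_tool:
  dp:
    - [0.011, 0.0004, -0.0009]
    - [0.0225, 0.0008, -0.0037]
    - [0.0335, 0.0012, -0.0082]
    - [0.0435, 0.0015, -0.0143]
    - [0.0525, 0.0018, -0.022]
    - [0.06, 0.002, -0.0309]
    - [0.066, 0.0022, -0.041]
    - [0.0705, 0.0024, -0.0518]
    - [0.0733, 0.0025, -0.0633]
    - [0.0742, 0.0025, -0.075]
  twist: [0, 0, 0, 0, 0, 0, 0, 0, 0, 0]
  fingers: [0, 0, 0, 0, 0, 0, 0, 0, 0, 0]

```text
time: 4.65
ee_pos: [0.6032, -0.1257, 0.0432]
ee_rot: [-0.011, 0.71, 0.012, 0.704]
wrist_force: [-12.5, -2.3, 37.6]
grip_width: 0.0129
```

>>> servo_tool:
  dp:
    - [0, 0, 0]
    - [0, 0, 0]
    - [0, 0, 0]
    - [0, 0, 0]
    - [0, 0, 0]
    - [0, 0, 0]
  twist: [0, 0, 0, 0, 0, 0]
  fingers: [0.5, 0.5, 0.5, 0.5, 0.5, 0.5]

```text
time: 5.15
ee_pos: [0.6038, -0.1257, 0.0439]
ee_rot: [-0.011, 0.709, 0.011, 0.705]
wrist_force: [0.3, -0.4, -0.1]
grip_width: 0.0459
```

>>> servo_tool:
  dp:
    - [0, 0, 0.035]
    - [0, 0, 0.075]
    - [0, 0, 0.11]
    - [0, 0, 0.13]
    - [0, 0, 0.13]
    - [0.002, -0.03, 0.13]
    - [0.002, -0.055, 0.13]
    - [0.002, -0.076, 0.13]
    - [0.002, -0.076, 0.13]
    - [0.002, -0.076, 0.13]
  twist: [0, 0, 0, 0, 0, 0, 0, 0, 0, 0]
  fingers: [0.5, 0.5, 0.5, 0.5, 0, 0, 0, 0, 0, 0]

```text
time: 5.98
ee_pos: [0.6053, -0.2023, 0.173]
ee_rot: [-0.01, 0.709, 0.011, 0.705]
wrist_force: [-0.4, 0.5, 0.3]
grip_width: 0.008
```

Run:
```python
from h import *
s=manip.read_state();print(s["ee_pos"],s["grip_width"],s["time"])
a=grab("wrist");b=grab("side");c=grab("scene")
for n in("side","scene","wrist"):
    D=np.load(f"/tmp/{n}.npz");P=D["P"];im=D["im"]
    m=(P[...,2]>.078)&(P[...,2]<.1)&(np.abs(P[...,0]-.605)<.04)&(np.abs(P[...,1]+.2)<.04);q=P[m]
    print(n,len(q),q.mean(0) if len(q) else 0,q.min(0) if len(q) else 0,q.max(0) if len(q) else 0)
cv2.imwrite("pics/o.png",cv2.resize(np.hstack([b[0][180:320,230:430],a[0][180:320,160:360]]),(800,280)))
```

```text
[ 0.60531203 -0.20233304  0.1730426 ] 0.008001268363830262 5.9833
side 383 [ 0.60315237 -0.21014648  0.0843516 ] [ 0.57644825 -0.23579534  0.07805996] [ 0.63724541 -0.17443902  0.09172503]
scene 656 [ 0.60545898 -0.20563612  0.08483306] [ 0.57543825 -0.23399713  0.07800091] [ 0.63526464 -0.17549375  0.09097141]
wrist 2147 [ 0.6043098  -0.20139289  0.08404454] [ 0.57362353 -0.23408132  0.0780006 ] [ 0.63446831 -0.17283934  0.0910798 ]
```

View pics/o.png

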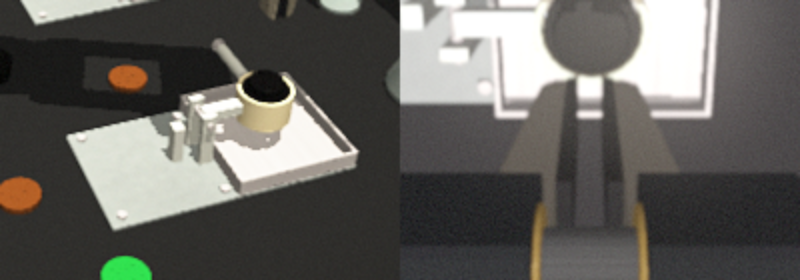

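The cup is mouth down with its base centre at about (0.6045, -0.204). I'll lower the tool over it.

>>> servo_tool:
  dp:
    - [-0.001, -0.002, -0.03]
    - [-0.001, -0.002, -0.055]
    - [-0.001, -0.002, -0.072]
    - [-0.001, -0.002, -0.08]
    - [-0.001, -0.002, -0.08]
    - [-0.001, -0.002, -0.08]
  twist: [0, 0, 0, 0, 0, 0]
  fingers: [0, 0, 0, 0, 0, 0]

```text
time: 6.63
ee_pos: [0.6048, -0.2022, 0.0937]
ee_rot: [-0.011, 0.709, 0.012, 0.705]
wrist_force: [-0.6, 0.2, 0.9]
grip_width: 0.0004
```

Press to about z 0.0815, with three taps.

>>> servo_tool:
  dp:
    - [0, 0, -0.006]
    - [0, 0, -0.012]
    - [0, 0, -0.012]
    - [0, 0, -0.012]
  twist: [0, 0, 0, 0]
  fingers: [0, 0, 0, 0]

```text
time: 6.97
ee_pos: [0.6057, -0.2023, 0.0823]
ee_rot: [-0.011, 0.709, 0.012, 0.705]
wrist_force: [2.9, 1.1, 3.7]
grip_width: 0.0007
```

>>> servo_tool:
  dp:
    - [0, 0, -0.001]
    - [0, 0, -0.001]
    - [0, 0, 0.015]
    - [0, 0, 0.02]
    - [0, 0, 0.02]
    - [0, 0, 0.0]
    - [0, 0, -0.001]
    - [0, 0, -0.001]
    - [0, 0, 0.03]
    - [0, 0, 0.07]
  twist: [0, 0, 0, 0, 0, 0, 0, 0, 0, 0]
  fingers: [0, 0, 0, 0, 0, 0, 0, 0, 0, 0]

```text
time: 7.8
ee_pos: [0.6026, -0.2013, 0.149]
ee_rot: [-0.01, 0.712, 0.013, 0.702]
wrist_force: [0.7, 0.1, 0.7]
grip_width: 0.0003
```

>>> servo_tool:
  dp:
    - [0, 0, 0.04]
    - [0, 0, 0.08]
    - [0, 0.04, 0.1]
    - [0, 0.08, 0.1]
    - [0, 0.12, 0.1]
    - [0, 0.16, 0.1]
    - [0, 0.16, 0.1]
    - [0, 0.16, 0.1]
  twist: [0, 0, 0, 0, 0, 0, 0, 0]
  fingers: [0, 0, 0, 0, 0, 0, 0, 0]

```text
time: 8.47
ee_pos: [0.602, -0.0395, 0.2486]
ee_rot: [-0.011, 0.712, 0.014, 0.702]
wrist_force: [-0.5, -0.9, 1.5]
grip_width: 0.0006
```

Run:
```python
from h import *
print(manip.read_state()["ee_pos"])
b=grab("side");c=grab("scene")
cv2.imwrite("pics/o2.png",cv2.resize(np.hstack([b[0][180:320,230:430],c[0][234:374,170:370]]),(800,280),interpolation=cv2.INTER_CUBIC))
```

```text
[ 0.60197763 -0.03950999  0.24857641]
```

View pics/o2.png

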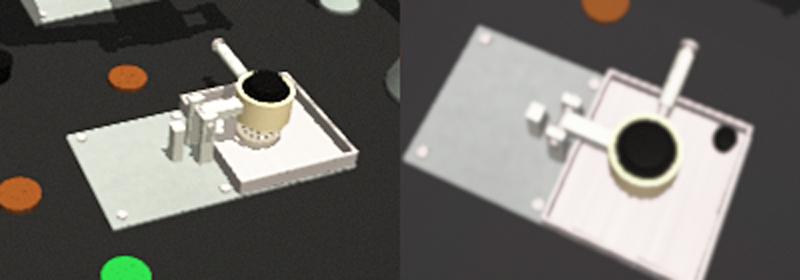

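The side view shows the perforated disc below the cup at crop px (258,135). I'll check its height and zoom in, and check the other cup too.

Run:
```python
from h import *
D=np.load("/tmp/side.npz");P=D["P"];im=D["im"]
m=(np.abs(P[...,0]-.605)<.04)&(np.abs(P[...,1]+.205)<.045)&(P[...,2]>.013)&(P[...,2]<.03);q=P[m]
print(len(q),q.mean(0),q.min(0),q.max(0),np.median(q[:,2]))
cv2.imwrite("pics/o3.png",np.hstack([cv2.resize(im[210:270,320:400],(400,300)),cv2.resize(im[130:190,230:310],(400,300))]))
```

```text
155 [ 0.59867832 -0.21122313  0.01739384] [ 0.56922059 -0.24411221  0.01304661] [ 0.62819307 -0.16868604  0.02195557] 0.017944971365274398
```

View pics/o3.png

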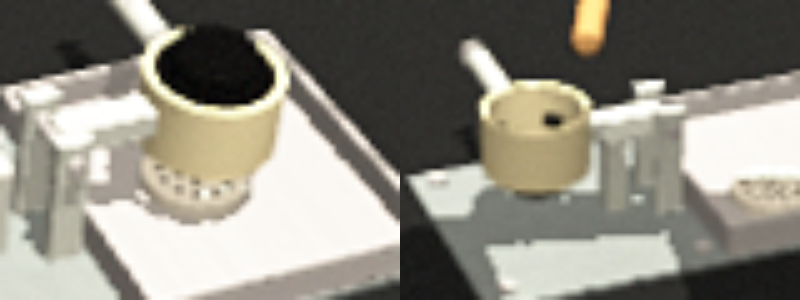

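The disc lies flat in the tray: its top is at about 17–18 mm, and a 9 mm floor plus 8 mm disc gives 17 mm. The other cup is still upright.

```bash
python3 -c "
from cell import manip
print(manip.hand_in())"
```

```text
the job is handed in; nothing more can be done
None
```

The disc is out of its cup and lying in the correct tray. The cup is still turned over, and I handed the job in at about 8.5 s on the robot's clock.

- **What I did:** I gripped the side handle of the cup with the disc, swung it half a turn to the stop and let go. I then tapped the rubber base twice with the shut fingers. The wrist force I read was 3.7 N near the bottom of the first tap, and at most about 38 N, as the cup met the stop.
- **Last checks:** The side picture shows the disc flat in the tray under the cup, with its top at about 17–18 mm, where 17 mm is expected. The other cup is upright and was not touched, and the gripper was well clear, about 0.25 m up.
- **Doubts:** No check failed or disagreed. I did not read the wrist force at the bottom of the second tap.

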